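# Roll the bean canister back onto its parking stripe

### The arm

A 6-joint arm with a two-finger parallel gripper is mounted at the origin on the work surface. World frame = base frame: x ahead of the robot, y to its left, z up, the work surface at z = 0. Lengths are in m, angles in rad, forces in N, time in s.
With the tool pointing down it reaches from about 0.35 to 0.775 m from the base axis. Payload 7.3 kg.
Tool frame: the origin (TCP) lies on the front face of the gripper's body, between the roots of the fingers; the fingertips stand 66 mm ahead of it and the grasp point (between the pads) lies 47 mm ahead of it; z points along the fingers, y is the direction in which the jaws open and shut (so a half turn about z gives the same grasp; the last joint's range is limited). The gripper opens to 92 mm and grips with 3 to 60 N. Pads are 19 mm wide; open, the fingers measure 130 mm over their backs; the gripper's body (75 mm by 190 mm) begins 47 mm behind the grasp point.
Start: joints at [-1.293, 0.342, 1.524, -0, 1.275, -0.146], TCP at [0.216, -0.479, 0.292] pointing down, gripper open.
Joint ranges: [-2.53, 2.53], [-0.77, 2.02], [0.04, 2.7], [-1, 4.14], [0.28, 2.66], [-3.11, 3.11]. Speed limits (rad/s): [2.57, 2.57, 3.14, 3.14, 3.14, 3.14].

### API

Orientations are given as [roll, pitch, yaw] about the fixed x, y, z axes, in that order (R = Rz(yaw) Ry(pitch) Rx(roll)).
In Python, from cell import observe, read_camera, hand_in, search_frame, tip_of gives the robot as it stands. The module is installed in compiled form; this text tells all that it offers.
- The arm moves only by the tool apply_moves, never from a script. Its argument "motion" is a list of rows, each an object with "offset": the shift along the tool's x, y, z in mm, a list of three; "rotation": the turn, a rotation vector about the tool's x, y, z in rad, a list of three. In form: [{"offset": [x, y, z], "rotation": [rx, ry, rz]}, ...]. A call has 1 to 12 rows; each row shifts and turns the pose as measured when the row begins, along the tool's axes as they then stand; what a row does not reach is not made up. A row lasts 1/12 s, in which the tool goes at most 41.7 mm and 7.16 degrees, less where a joint would pass 70% of its speed; a pose out of reach is approached as far as the arm can. A call with a gripper value outside its range is refused whole. "grip" is the closure, from 0 (fully open) to 1 (shut), set as the call begins (left out, the last holds). The fingers move at their own pace and stop on an object; "grip_force" is the grip in N (left out, the last holds). Time passes only in rows, so rows that do not move let the fingers close. It gives the time, the measured TCP pose, the force and the opening at its end, in the units of the state.
- observe(): the state, without advancing time (a new reading comes with each control period).
- read_camera(name): name is "side" or "top" or "wrist"; returns a dict with "img" (480x640x3 uint8, red, green, blue), "camera_matrix" (3x3 intrinsics, pixels), "R" (3x3) and "t" (3): a world point X has camera coordinates R X + t; the wrist camera has in their place "tool_from_camera" (4x4, takes a point from camera to tool coordinates, whose origin is the TCP and whose axes are the flange's). Camera axes: x right, y down, z forward; pixel columns grow to the right and rows downward; lengths in m; the calibration is good to about 2 mm. A picture is of the moment at which its call begins: read the wrist's pose just before it. There is no depth.
- hand_in(): hands the job in, once; it reports no verdict.
Trained networks look in a picture, given as the dict that the camera call returned (one of the last four; its "shot" number tells which), for a name from the list of things; names that differ only in an ending like _2 or _b are one class to them, and where a whole thing is asked for, a point or a joint stands for the part that bears it (a point fixed in the world has none). Each returns a list of dicts, best first, with "score" (0 to 1); they miss things now and then, are a little off and sometimes report something else, mostly with a low value. They report only what shows in the picture. A call takes as long as a camera call. They do not tell look-alikes from the thing itself.
- search_frame(query, picture): "location" ([x, y, z] in m, in world coordinates, good to about 4 mm: the middle of the surface that is visible of it).
- tip_of(query, picture): "location" ([x, y, z] in m, in world coordinates, good to about 4 mm: a listed point, or the origin of a listed thing).
The state is a dict: "time": time; "qpos": joint angles; "qvel": joint speeds; "joint_efforts": joint torques, N m; "tool_pos": TCP position; "tool_rot": TCP orientation; "contact_force": force on the tool from outside, world axes, zero at the start; "torque": the same for the moment, N m; "opening": finger opening in m.
Only numpy, scipy, OpenCV 4.12 (cv2) and the standard library are available. Lean on these libraries where they do the work, as an engineer would, in place of code of your own. Each camera call takes 0.05 s, during which the arm holds its last target.

### The job

The bean canister, lying on its side, has rolled away from the yellow parking stripe on the dark silicone mat. With the fingertips on top of the canister, roll it along the mat until it comes to rest lying along the stripe and centred over it, with some yellow showing past both of its ends, and let go of it. Do not push it from the side, lift it or let it leave the mat, and leave everything else on the counter where it is.

Things in the scene. Friction and masses are not known exactly. Their poses are not given: they have to be found in the camera images.
- canister: Loose bean canister on its side on the mat: smooth cylinder, 90 mm diameter, 140 mm long, 0.28-0.56 kg, red, paper band, steel lid. Origin at its centre, 48 mm above the counter; its top is at 93 mm. Its x axis is the cylinder axis; z points up at the start and turns as it rolls. Its top moves twice as fast as its centre, so a long way takes several strokes; the mat soon stops it when let go.
- stripe: Yellow parking stripe inlaid in the mat, 200 mm long (its x axis) and 30 mm wide (its y axis), flat: nothing to feel. Origin at its centre on the mat's upper face, 3 mm above the counter. Its x axis runs nearly parallel to the canister's axis; the canister lies 100 to 180 mm from it, along its +y or its -y.
- mat: Fixed dark silicone mat, 220 mm (x axis) by 420 mm (y axis), 3 mm thick, flat and grippy. Origin at the centre of its underside, on the counter. The canister rolls along its y axis.
- grinder: Compact grey coffee grinder, fixed, 160 x 140 mm, 320 mm tall, standing on the robot's left, clear of the mat. Origin under its centre.
- bellows_cap: Loose grey silicone bellows cap, 72 mm in diameter, 52 mm high, beyond the mat. Origin at the centre of its underside. Leave alone.
- funnel: Loose steel dosing funnel, 78 mm in diameter, 45 mm high, beyond the mat. Origin at the centre of its underside. Leave alone.
- tumbler: Loose glass tumbler, 72 mm in diameter, 95 mm high, beyond the mat. Origin at the centre of its underside. Leave alone.
- tray: Fixed white ceramic tray, 240 x 130 mm, 16 mm high, on the robot's right. Origin at the centre of its underside.
- brush: Loose brush with a wooden handle, 170 mm long, lying on the tray. Leave alone.
Mind the look-alikes: they are no part of the job. Leave any blue or purple look-alike of the canister alone.

How it is judged:
By the outcome, as a careful person would: the job done as asked, in the order asked, and still so for the second after the job is handed in, with the robot touching nothing.
It also fails if it takes over 51 s, if anything falls off the work surface, if the arm or the gripper's body presses on something with over 40 N, if the wrist force passes 120 N, or if a joint passes its speed limit or range.

## Working session

There is one attempt and no reset: what is moved stays moved. The work goes in short steps, Python scripts to look and compute and a tool call to move; the robot and the scene stay as the last step left them, time stands still between calls to the robot, and variables do not carry over. Pictures are saved under pics/ and viewed, and the job is handed in when it is done.

Besides the shell and the picture viewer there is one more tool, called as a command line: name --argument value ..., lists and objects as JSON in quotes. apply_moves: Moves the arm, as the interface text tells. Its arguments: {"type":"object","properties":{"motion":{"type":"array"},"grip":{"type":"number"},"grip_force":{"type":"number"}},"required":["motion"]}

```bash
mkdir -p pics; cat > h.py <<'E'
import numpy as np, cv2
from cell import observe, read_camera, search_frame, tip_of
def save(d,n): cv2.imwrite('pics/'+n, cv2.cvtColor(d['img'],cv2.COLOR_RGB2BGR))
def toplane(d,uv,z,RT=None):
    K=np.array(d['camera_matrix']);R=np.array(d['R']);t=np.array(d['t'])
    r=R.T@np.linalg.inv(K)@np.array([uv[0],uv[1],1.]); c=-R.T@t
    return c+r*(z-c[2])/r[2]
def proj(d,X):
    K=np.array(d['camera_matrix']);p=K@(np.array(d['R'])@np.array(X)+np.array(d['t']));return p[:2]/p[2]
E
python3 - <<'E'
from h import *
np.set_printoptions(precision=4,suppress=True)
s=observe(); print(s)
for n in ['top','side']:
    d=read_camera(n); save(d,n+'0.png')
    for q in ['canister','stripe','mat']:
        for f in (search_frame,tip_of):
            for r in f(q,d)[:3]: print(n,q,f.__name__,np.round(r['score'],2),np.array(r['location']),proj(d,r['location']))
E
```

```text
{'time': 0.0, 'qpos': array([-1.293 ,  0.3427,  1.525 , -0.    ,  1.2754, -0.146 ]), 'qvel': array([-0.0013, -0.0013,  0.0003,  0.0019,  0.0001, -0.0003]), 'joint_efforts': array([  0.001 , -43.1233, -24.4216,   0.0718,   0.056 ,  -0.0001]), 'tool_pos': array([ 0.2158, -0.4782,  0.2916]), 'tool_rot': array([-3.1401, -0.0002,  0.4238]), 'contact_force': array([-0.406 , -0.309 ,  0.1856]), 'torque': array([ 0.0016, -0.0049, -0.0359]), 'opening': 0.09156347310727074}
top canister call 0.84 [0.3066 0.2184 0.0799] [242.19   331.0787]
top canister call 0.69 [0.5288 0.0151 0.0866] [315.6952 253.056 ]
top canister call 0.61 [0.5118 0.2721 0.0788] [225.9446 258.6516]
top canister call 0.86 [0.5324 0.0136 0.0479] [316.2508 254.3291]
top canister call 0.86 [0.3042 0.2229 0.0424] [242.2587 332.6263]
top canister call 0.85 [0.7168 0.3378 0.0473] [208.3404 192.8508]
top stripe call 0.73 [ 0.5274 -0.1224 -0.0012] [361.6697 259.378 ]
top stripe call 0.86 [ 0.5311 -0.117   0.0006] [359.9004 258.0399]
top mat call 0.58 [ 0.5183 -0.0703  0.0012] [344.2995 262.0861]
top mat call 0.17 [ 0.7599 -0.178   0.0333] [380.4849 181.5623]
top mat call 0.91 [ 0.5292 -0.0568  0.0008] [339.7772 258.4831]
side canister call 0.89 [0.3017 0.2531 0.0797] [376.8083 329.1651]
side canister call 0.72 [0.5197 0.0429 0.0732] [322.6363 246.6179]
side canister call 0.71 [0.502  0.3016 0.0806] [277.5097 313.826 ]
side canister call 0.82 [0.5326 0.0123 0.0454] [323.114 247.473]
side canister call 0.78 [0.3075 0.2261 0.0498] [377.4075 329.2748]
side stripe call 0.67 [ 0.4846 -0.1272  0.0033] [358.7583 236.9493]
side stripe call 0.33 [0.7654 0.1758 0.0687] [211.2792 251.8265]
side stripe call 0.81 [ 0.5291 -0.1189  0.0037] [343.3626 234.5327]
side mat call 0.67 [0.5046 0.0388 0.0048] [328.4963 268.1394]
side mat call 0.64 [ 0.7457 -0.1704  0.0278] [285.9406 202.4038]
```

View pics/top0.png

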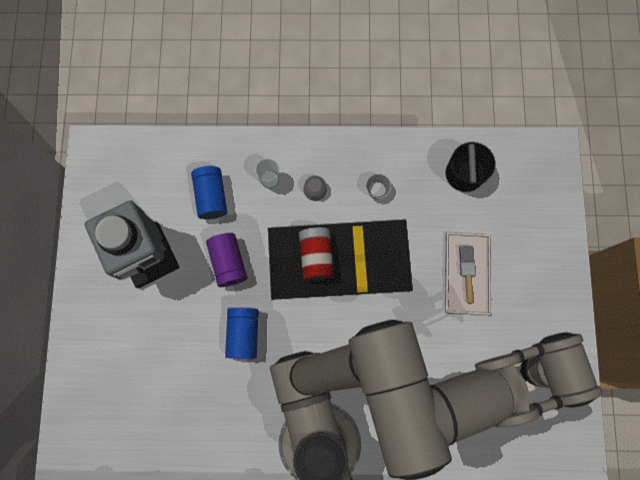

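View pics/side0.png

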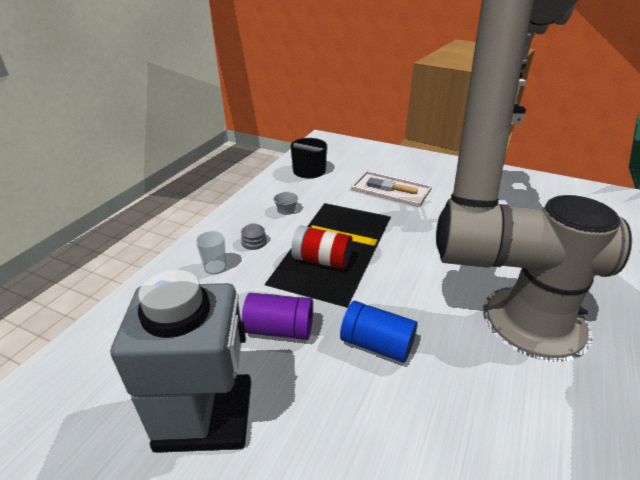

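```bash
python3 - <<'E'
import cv2
a=cv2.imread('pics/top0.png')[205:315,260:440]
cv2.imwrite('pics/top0c.png',cv2.resize(a,None,fx=4,fy=4,interpolation=cv2.INTER_CUBIC))
E
```

```text
(no output)
```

View pics/top0c.png

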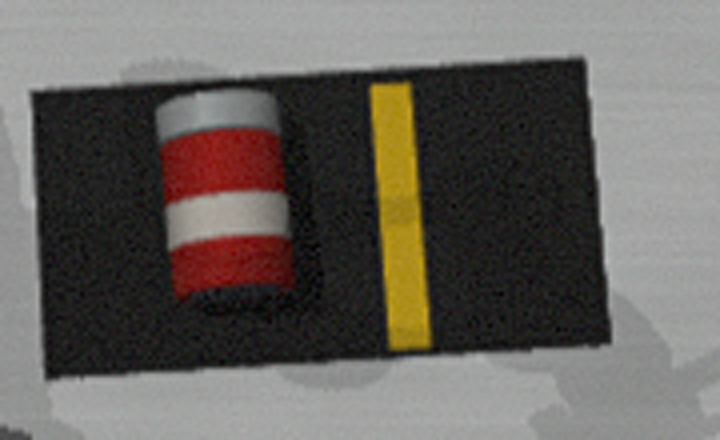

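The crop shows the red canister with its white band and steel lid up at about (316,253) and the stripe at about (360,258), both on the mat. Other things that could pass for it are blue (209,192), purple (226,259) and blue (242,332). I choose the red one on the mat.

```bash
cat >> h.py <<'E'
from scipy.optimize import minimize
def stripe_pose(d,excl=None):
    hsv=cv2.cvtColor(d['img'],cv2.COLOR_RGB2HSV)
    m=cv2.inRange(hsv,(20,150,90),(35,255,255))
    n,l,st,c=cv2.connectedComponentsWithStats(m)
    P=np.array([toplane(d,(u,v),.003)[:2] for v,u in zip(*np.nonzero(m))])
    P=P[(abs(P[:,0]-.53)<.2)&(abs(P[:,1]+.12)<.12)]
    r=cv2.minAreaRect((P*1000).astype(np.float32)); return r,P
def cyl_hull(d,x,y,yaw,z=.048,r=.045,L=.14):
    a=np.array([np.cos(yaw),np.sin(yaw),0]);n=np.array([-a[1],a[0],0]);pts=[]
    for s in (-L/2,L/2):
        for th in np.linspace(0,2*np.pi,48,endpoint=False):
            pts.append(proj(d,np.array([x,y,z])+s*a+r*np.cos(th)*n+r*np.sin(th)*np.array([0,0,1])))
    return cv2.convexHull(np.array(pts,np.float32))[:,0]
def can_mask(d,box):
    hsv=cv2.cvtColor(cv2.GaussianBlur(d['img'],(3,3),0),cv2.COLOR_RGB2HSV)
    m=np.zeros(hsv.shape[:2],np.uint8)
    m[box[1]:box[3],box[0]:box[2]]=255
    red=(((hsv[...,0]<8)|(hsv[...,0]>172))&(hsv[...,1]>130)&(hsv[...,2]>60))
    br=((hsv[...,1]<60)&(hsv[...,2]>95))
    return ((m>0)&(red|br))
def fit_can(ds,masks,p0):
    S=4
    def cost(p):
        c=0
        for d,m,b in masks_:
            x0,y0,x1,y1=b
            h=(cyl_hull(d,*p)-[x0,y0]+.5)*S-.5
            im=np.zeros(((y1-y0)*S,(x1-x0)*S),np.uint8)
            cv2.fillConvexPoly(im,np.round(h*16).astype(np.int32),1,shift=4)
            mm=cv2.resize(m[y0:y1,x0:x1].astype(np.uint8),None,fx=S,fy=S,interpolation=cv2.INTER_NEAREST)
            c+=np.sum(im!=mm)/np.sum(mm)
        return c
    masks_=masks
    sim=np.array([p0]+[np.array(p0)+v for v in np.diag([.01,.01,.1])])
    r=minimize(cost,p0,method='Nelder-Mead',options=dict(initial_simplex=sim,xatol=1e-4,fatol=1e-5)); return r.x,r.fun
E
python3 - <<'E'
from h import *
np.set_printoptions(precision=4,suppress=True)
d=read_camera('top'); e=read_camera('side')
for c in(d,e):
    r,P=stripe_pose(c); print('stripe',r,P.mean(0),len(P)); 
    u,s,v=np.linalg.svd(P-P.mean(0),full_matrices=False); print(np.degrees(np.arctan2(v[0,1],v[0,0])))
# mat
crop=toplane
for uv in [(268.3,228),(405.8,220),(412,290.5),(272,299)]: print('mat',toplane(d,uv,.003))
bd=(298,227,335,285); md=can_mask(d,bd); be=(290,224,356,274); me=can_mask(e,be)
for ms in ([(d,md,bd)],[(e,me,be)],[(d,md,bd),(e,me,be)]):
    print(fit_can(None,ms,(.53,.013,.07)))
x,f=fit_can(None,[(d,md,bd),(e,me,be)],(.53,.013,.07))
for n,c,m in(('t',d,md),('s',e,me)):
    im=cv2.resize(c['img'][:,:,::-1].copy(),None,fx=4,fy=4)
    cv2.polylines(im,[np.round((cyl_hull(c,*x)+.5)*4).astype(int)],True,(0,255,0),1)
    mm=cv2.resize(m.astype(np.uint8)*255,None,fx=4,fy=4,interpolation=0)
    o=np.hstack([im[840:1200,1120:1480],cv2.cvtColor(mm,8)[840:1200,1120:1480]]); cv2.imwrite(f'pics/fit0{n}.png',o)
E
```

```text
stripe ((529.6541748046875, -115.8750991821289), (200.76617431640625, 31.281871795654297), 4.08023738861084) [ 0.529  -0.1158] 693
-175.9302865482581
stripe ((533.0670166015625, -117.848388671875), (200.8583221435547, 33.865055084228516), 3.4072508811950684) [ 0.5064 -0.1233] 273
179.0437383144447
mat [0.6207 0.1596 0.003 ]
mat [ 0.6488 -0.2562  0.003 ]
mat [ 0.4346 -0.2698  0.003 ]
mat [0.4055 0.1433 0.003 ]
(array([0.5435, 0.0167, 0.0865]), np.float64(0.20246748278500382))
(array([ 0.5549,  0.0098, -0.0222]), np.float64(0.1651733682983683))
(array([0.546 , 0.0155, 0.0669]), np.float64(0.4246173999425721))
```

View pics/fit0t.png

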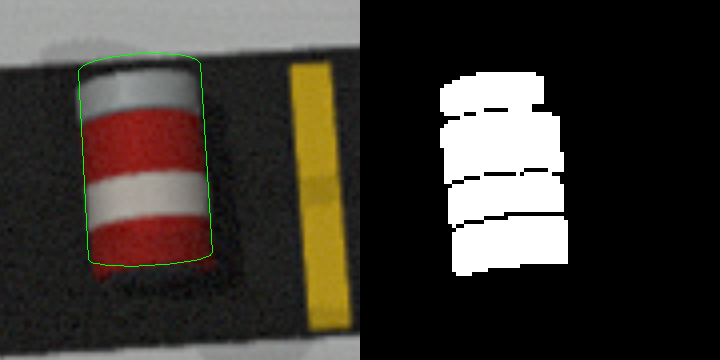

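View pics/fit0s.png

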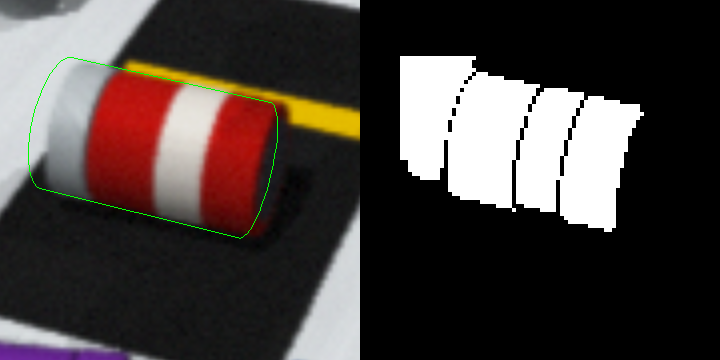

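```bash
cat >> h.py <<'E'
def fit_can2(masks,p0):
    # masks: (d, mask, box); params x,y,yaw,L (red+white body only)
    S=4
    def cost(p):
        c=0
        for d,m,b in masks:
            x0,y0,x1,y1=b
            h=(cyl_hull(d,*p[:3],L=p[3])-[x0,y0]+.5)*S-.5
            im=np.zeros(((y1-y0)*S,(x1-x0)*S),np.uint8)
            cv2.fillConvexPoly(im,np.round(h*16).astype(np.int32),1,shift=4)
            mm=cv2.resize(m[y0:y1,x0:x1].astype(np.uint8),None,fx=S,fy=S,interpolation=cv2.INTER_NEAREST)
            c+=np.sum(im!=mm)/np.sum(mm)
        return c
    best=None
    for k in (1,-1):
        sim=np.array([p0]+[np.array(p0)+k*v for v in np.diag([.01,.01,.08,.015])])
        r=minimize(cost,p0,method='Nelder-Mead',options=dict(initial_simplex=sim,xatol=1e-4,fatol=1e-5,maxiter=600))
        if best is None or r.fun<best.fun: best=r
    return best.x,best.fun
def body_mask(d,box):
    hsv=cv2.cvtColor(d['img'],cv2.COLOR_RGB2HSV)
    red=(((hsv[...,0]<10)|(hsv[...,0]>170))&(hsv[...,1]>110)&(hsv[...,2]>45)).astype(np.uint8)
    m=np.zeros_like(red); x0,y0,x1,y1=box; m[y0:y1,x0:x1]=red[y0:y1,x0:x1]
    c,_=cv2.findContours(m,cv2.RETR_EXTERNAL,cv2.CHAIN_APPROX_NONE)
    c=[q for q in c if cv2.contourArea(q)>20]
    h=cv2.convexHull(np.vstack(c)); o=np.zeros_like(m); cv2.fillConvexPoly(o,h,1); return o
E
python3 - <<'E'
from h import *
np.set_printoptions(precision=4,suppress=True)
d=read_camera('top'); e=read_camera('side')
bd=(290,220,345,295); md=body_mask(d,bd); be=(280,215,366,280); me=body_mask(e,be)
for ms in ([(d,md,bd)],[(e,me,be)],[(d,md,bd),(e,me,be)]):
    x,f=fit_can2(ms,(.52,.013,.07,.11)); print(x,f,'near end',x[0]-x[3]/2,'axis at .53:',x[1]+(.53-x[0])*np.tan(x[2]))
for n,c,m in(('t',d,md),('s',e,me)):
    im=cv2.resize(c['img'][:,:,::-1].copy(),None,fx=4,fy=4)
    cv2.polylines(im,[np.round((cyl_hull(c,*x[:3],L=x[3])+.5)*4).astype(int)],True,(0,255,0),1)
    cv2.polylines(im,[np.round((cyl_hull(c,.5325,.0135,.07)+.5)*4).astype(int)],True,(255,255,0),1)
    mm=cv2.resize(m.astype(np.uint8)*255,None,fx=4,fy=4,interpolation=0)
    o=np.hstack([im[840:1200,1120:1480],cv2.cvtColor(mm,8)[840:1200,1120:1480]]); cv2.imwrite(f'pics/fit1{n}.png',o)
E
```

```text
[0.5202 0.0136 0.1052 0.1091] 0.028801396431342125 near end 0.4657011205113747 axis at .53: 0.014630529830434388
[0.5251 0.013  0.1113 0.1057] 0.03466519267214151 near end 0.47221051278701687 axis at .53: 0.01355179808882568
[0.5215 0.0137 0.1074 0.108 ] 0.10520889130879049 near end 0.4675545515446037 axis at .53: 0.01456836315562387
```

View pics/fit1t.png

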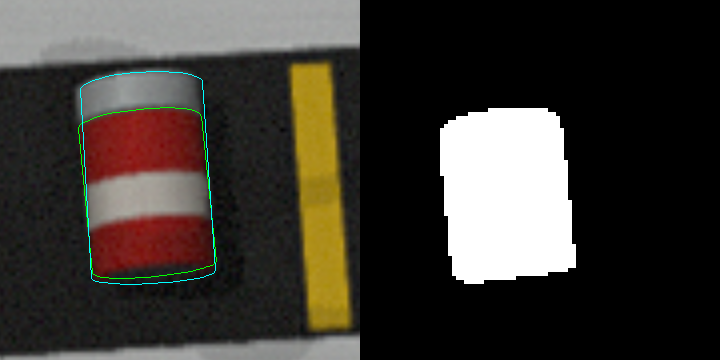

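View pics/fit1s.png

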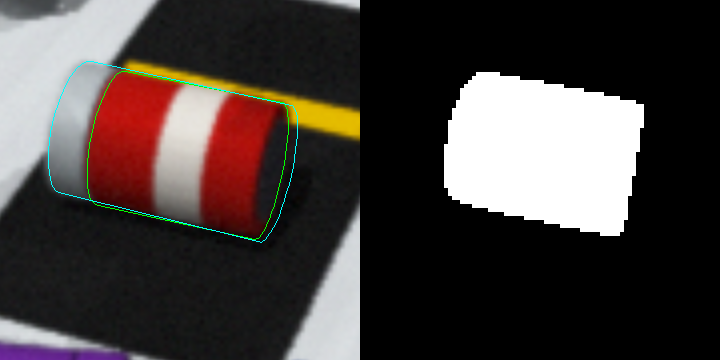

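Canister at about (0.533, 0.0145) with yaw 0.10. Stripe at (0.530, -0.1165) with yaw 0.07. The canister's fit agrees between the two cameras to about 5 mm and its size matches the text. I'll work out the approach next.

```bash
cat >> h.py <<'E'
from scipy.spatial.transform import Rotation as Ro
def plan(target,yaw,n,verbose=True):
    s=observe();p=np.array(s['tool_pos']);R=Ro.from_euler('xyz',s['tool_rot'])
    Rt=Ro.from_euler('xyz',[np.pi,0,yaw]); dr=(R.inv()*Rt).as_rotvec()
    rows=[]
    for i in range(n):
        w=(np.array(target)-p)/(n); Ri=R*Ro.from_rotvec(dr*i/n)
        rows.append(np.round(Ri.inv().apply(w)*1000,1))
    print('rot/row',np.round(dr/n,4)); 
    for r in rows: print(list(map(float,r)))
def st():
    s=observe(); print({k:np.round(np.array(s[k]),4).tolist() for k in ('time','tool_pos','tool_rot','contact_force','opening')})
E
python3 -c "
from h import *
plan((.533,.032,.25),1.67,18)"
```

```text
rot/row [ 0.      0.     -0.0692]
[27.7, -18.6, 2.3]
[28.9, -16.6, 2.3]
[30.0, -14.6, 2.3]
[31.0, -12.5, 2.3]
[31.8, -10.3, 2.3]
[32.4, -8.1, 2.3]
[32.9, -5.8, 2.3]
[33.2, -3.6, 2.3]
[33.4, -1.2, 2.3]
[33.4, 1.1, 2.3]
[33.2, 3.4, 2.3]
[32.9, 5.7, 2.3]
[32.4, 7.9, 2.3]
[31.8, 10.1, 2.3]
[31.0, 12.3, 2.3]
[30.1, 14.4, 2.3]
[29.0, 16.5, 2.3]
[27.8, 18.5, 2.3]
```

apply_moves --motion '[{"offset": [28,-19,2],"rotation": [0,0,-0.07]},{"offset": [29,-17,2],"rotation": [0,0,-0.07]},{"offset": [30,-15,2],"rotation": [0,0,-0.07]},{"offset": [31,-13,2],"rotation": [0,0,-0.07]},{"offset": [32,-10,2],"rotation": [0,0,-0.07]},{"offset": [32,-8,2],"rotation": [0,0,-0.07]},{"offset": [33,-6,2],"rotation": [0,0,-0.07]},{"offset": [33,-4,2],"rotation": [0,0,-0.07]},{"offset": [33,-1,2],"rotation": [0,0,-0.07]},{"offset": [33,1,2],"rotation": [0,0,-0.07]},{"offset": [33,3,2],"rotation": [0,0,-0.07]},{"offset": [33,6,2],"rotation": [0,0,-0.07]}]' --grip 0.35

```text
time: 1.9
tool_pos: [0.4254, -0.1252, 0.267]
tool_rot: [3.136, 0.005, 1.29]
contact_force: [1.3, -0.4, 0.9]
opening: 0.0597
```

```bash
python3 -c "
from h import *
st()
plan((.533,.032,.22),1.67,8)"
```

```text
{'time': 1.9, 'tool_pos': [0.4254, -0.1252, 0.267], 'tool_rot': [3.1365, 0.0053, 1.2905], 'contact_force': [1.3084, -0.4422, 0.9017], 'opening': 0.0597}
rot/row [ 0.0005  0.0008 -0.0474]
[22.6, 7.5, 5.8]
[22.3, 8.5, 5.8]
[21.8, 9.6, 5.8]
[21.3, 10.6, 5.8]
[20.8, 11.6, 5.8]
[20.2, 12.6, 5.8]
[19.6, 13.5, 5.9]
[18.9, 14.4, 5.9]
```

apply_moves --motion '[{"offset": [23,7.5,6],"rotation": [0,0,-0.048]},{"offset": [22,8.5,6],"rotation": [0,0,-0.048]},{"offset": [22,9.5,6],"rotation": [0,0,-0.048]},{"offset": [21,10.5,6],"rotation": [0,0,-0.048]},{"offset": [21,11.5,6],"rotation": [0,0,-0.048]},{"offset": [20,12.5,6],"rotation": [0,0,-0.048]},{"offset": [20,13.5,6],"rotation": [0,0,-0.048]},{"offset": [19,14.5,6],"rotation": [0,0,-0.048]}]'

```text
time: 2.57
tool_pos: [0.5362, 0.0455, 0.2183]
tool_rot: [3.134, 0.009, 1.7]
contact_force: [-0.4, -0.3, 0.4]
opening: 0.0598
```

```bash
python3 - <<'E'
from h import *
st()
d=read_camera('wrist'); save(d,'w1.png'); print(np.round(d['tool_from_camera'],4).tolist(), d['camera_matrix'])
plan((.533,.025,.19),1.67,3)
E
```

```text
{'time': 2.5667, 'tool_pos': [0.5362, 0.0455, 0.2183], 'tool_rot': [3.1339, 0.0088, 1.7], 'contact_force': [-0.3852, -0.2509, 0.3766], 'opening': 0.0598}
[[0.0005, -0.9678, -0.2519, 0.0686], [1.0, 0.0003, 0.0006, -0.0005], [-0.0005, -0.2519, 0.9678, -0.0916], [0.0, 0.0, 0.0, 1.0]] [[404.65511451   0.         319.48700471]
 [  0.         404.65511451 238.92053895]
 [  0.           0.           1.        ]]
rot/row [0.0028 0.0022 0.0115]
[-7.5, -2.7, 9.1]
[-7.6, -2.5, 9.1]
[-7.6, -2.4, 9.1]
```

View pics/w1.png

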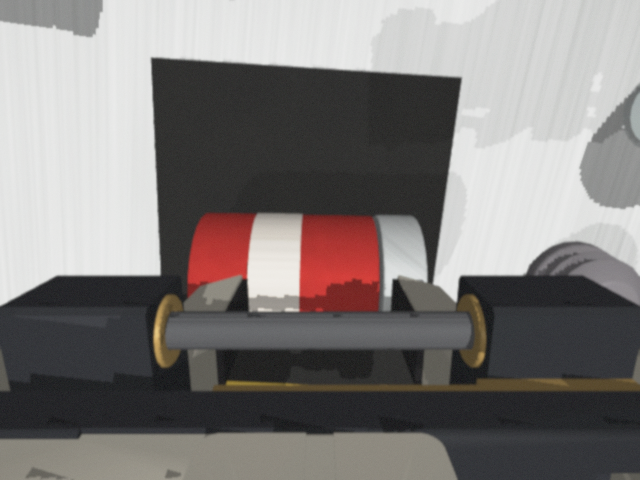

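apply_moves --motion '[{"offset": [-8,-2.5,15],"rotation": [0.003,0.002,0.007]},{"offset": [-5,-2.5,15],"rotation": [0.003,0.002,0]},{"offset": [-4,-1,14],"rotation": [0.002,0.002,0]},{"offset": [0,0,7],"rotation": [0,0,0]},{"offset": [0,0,0],"rotation": [0,0,0]}]'

```text
time: 3.03
tool_pos: [0.5356, 0.0333, 0.164]
tool_rot: [3.14, 0.0, 1.703]
contact_force: [-0.2, -0.3, -0.2]
opening: 0.0598
```

```bash
python3 - <<'E'
from h import *
st()
plan((.533,.0285,.162),1.68,1)
E
```

```text
{'time': 3.0333, 'tool_pos': [0.5356, 0.0333, 0.164], 'tool_rot': [3.1397, 0.0005, 1.703], 'contact_force': [-0.1987, -0.3475, -0.2112], 'opening': 0.0598}
rot/row [0.0019 0.0005 0.023 ]
[-4.4, -3.2, 2.0]
```

Now pressing down gently in small steps to feel the contact.

apply_moves --motion '[{"offset": [-4.5,-3,2],"rotation": [0,0,0.02]},{"offset": [0,0,2],"rotation": [0,0,0]},{"offset": [0,0,1],"rotation": [0,0,0]},{"offset": [0,0,1],"rotation": [0,0,0]}]'

```text
time: 3.37
tool_pos: [0.5338, 0.0279, 0.1595]
tool_rot: [3.137, 0.001, 1.68]
contact_force: [0.0, -0.3, -0.1]
opening: 0.0597
```

apply_moves --motion '[{"offset": [0,0,1],"rotation": [0.003,0,0]},{"offset": [0,0,1],"rotation": [0,0,0]}]'

```text
time: 3.53
tool_pos: [0.5342, 0.0278, 0.1584]
tool_rot: [3.138, 0.001, 1.68]
contact_force: [-1.0, 0.8, 2.7]
opening: 0.0596
```

apply_moves --motion '[{"offset": [0,0,1.5],"rotation": [0,0,0]},{"offset": [-3,0,1.5],"rotation": [0,0,0.01]},{"offset": [-5,0,1.5],"rotation": [0,0,0.015]},{"offset": [-5,0,1.5],"rotation": [0,0,0.015]}]'

```text
time: 3.87
tool_pos: [0.5356, 0.0156, 0.1585]
tool_rot: [3.135, 0.003, 1.642]
contact_force: [-3.9, -0.3, 10.7]
opening: 0.0596
```

```bash
cat >> h.py <<'E'
def look(tag,p0):
    d=read_camera('top'); e=read_camera('side'); save(d,tag+'t.png'); save(e,tag+'s.png')
    for n,c,w in(('top',d,45),('side',e,60)):
        u,v=proj(c,(p0[0],p0[1],.048)); b=(int(u-w),int(v-w),int(u+w),int(v+w))
        m=body_mask(c,b)
        x,f=fit_can2([(c,m,b)],(p0[0]-.012,p0[1],p0[2],.108)); 
        print(n,np.round(x,4),'f',round(f,3),'near',np.round(x[0]-x[3]/2,4),'y@.533',round(x[1]+(.533-x[0])*np.tan(x[2]),4))
        for r in tip_of('canister',c):
            if np.hypot(r['location'][0]-p0[0],r['location'][1]-p0[1])<.06: print('  net',np.round(r['score'],2),np.round(r['location'],4))
E
python3 - <<'E'
from h import *
st()
look('a',(.533,.006,.08))
E
```

```text
{'time': 3.8667, 'tool_pos': [0.5356, 0.0156, 0.1585], 'tool_rot': [3.1352, 0.0028, 1.6423], 'contact_force': [-3.874, -0.3067, 10.6924], 'opening': 0.0596}Traceback (most recent call last):
  File "<stdin>", line 3, in <module>
  File "h.py", line 88, in look
    m=body_mask(c,b)
  File "h.py", line 71, in body_mask
    h=cv2.convexHull(np.vstack(c)); o=np.zeros_like(m); cv2.fillConvexPoly(o,h,1); return o
                     ~~~~~~~~~^^^
    return _nx.concatenate(arrs, 0, dtype=dtype, casting=casting)
           ~~~~~~~~~~~~~~~^^^^^^^^^^^^^^^^^^^^^^^^^^^^^^^^^^^^^^^
ValueError: need at least one array to concatenate
```

View pics/as.png

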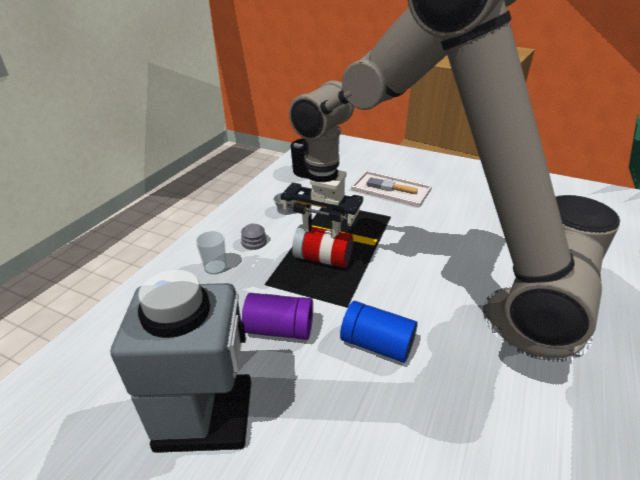

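apply_moves --motion '[{"offset": [-5,0,1.2],"rotation": [0.002,0,0.015]},{"offset": [-5,0,1.2],"rotation": [0.002,0,0.015]},{"offset": [-5,0,1.2],"rotation": [0.002,0,0.015]},{"offset": [-5,0,1.2],"rotation": [0,0,0.015]}]'

```text
time: 4.3
tool_pos: [0.5379, -0.005, 0.1586]
tool_rot: [3.135, 0.004, 1.581]
contact_force: [-2.1, -0.2, 9.6]
opening: 0.0598
```

```bash
cat >> h.py <<'E'
def look(tag,p0,cams=('top','side')):
    for n in cams:
        c=read_camera(n); save(c,tag+n[0]+'.png'); w={'top':45,'side':60}[n]
        u,v=proj(c,(p0[0],p0[1],.048)); b=(int(u-w),int(v-w),int(u+w),int(v+w))
        try:
            m=body_mask(c,b)
            x,f=fit_can2([(c,m,b)],(p0[0]-.012,p0[1],p0[2],.108)); 
            print(n,np.round(x,4),'f',round(f,3),'near',np.round(x[0]-x[3]/2,4),'y@.533',round(x[1]+(.533-x[0])*np.tan(x[2]),4))
        except Exception as ex: print(n,'no fit')
        for r in tip_of('canister',c):
            if np.hypot(r['location'][0]-p0[0],r['location'][1]-p0[1])<.06: print('  net',n,np.round(r['score'],2),np.round(r['location'],4))
E
python3 - <<'E'
from h import *
st()
look('b',(.533,-.002,.04),('side',))
a=cv2.imread('pics/bs.png')[180:300,250:400]; cv2.imwrite('pics/bsc.png',cv2.resize(a,None,fx=5,fy=5,interpolation=2))
E
```

```text
{'time': 4.3, 'tool_pos': [0.5379, -0.005, 0.1586], 'tool_rot': [3.1348, 0.0042, 1.5813], 'contact_force': [-2.0976, -0.1966, 9.6011], 'opening': 0.0598}
side [ 0.5256 -0.0036  0.1133  0.108 ] f 0.035 near 0.4716 y@.533 -0.0027
  net side 0.84 [ 0.5329 -0.0029  0.0467]
```

View pics/bsc.png

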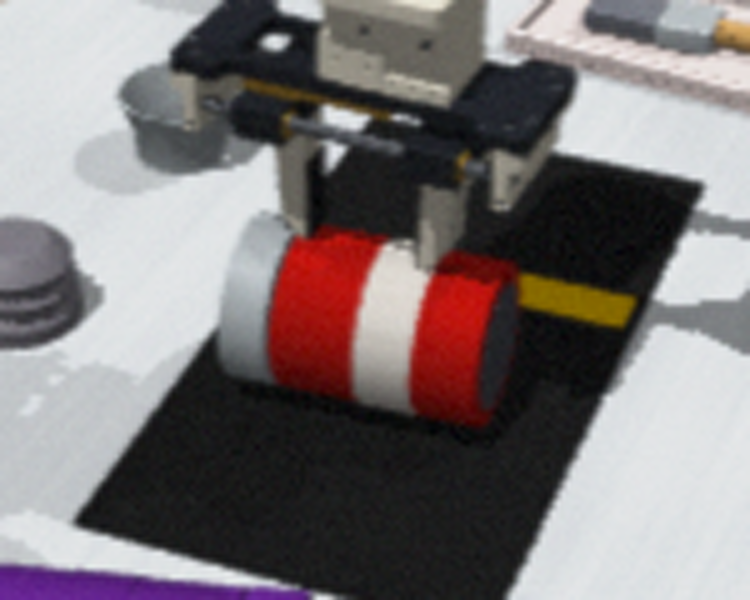

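Rolling works: the tip moved 33 mm and the canister 16 mm, without slip. The twist slipped at the fingers, so the canister's yaw is unchanged. I'm continuing the stroke with a slight bias toward the stripe's axial centre.

apply_moves --motion '[{"offset": [-5,-1,1.3],"rotation": [0.002,0,0]},{"offset": [-5,-1,1.3],"rotation": [0.002,0,0]},{"offset": [-5,-1,1.5],"rotation": [0.002,0,0]},{"offset": [-5,-1,1.5],"rotation": [0,0,0]},{"offset": [-4,-1,1.5],"rotation": [0,0,0]},{"offset": [0,0,0],"rotation": [0,0,0]}]'

```text
time: 4.9
tool_pos: [0.54, -0.0311, 0.1592]
tool_rot: [3.119, 0.008, 1.581]
contact_force: [-0.5, -0.2, -0.2]
opening: 0.0598
```

```bash
python3 - <<'E'
from h import *
st()
look('c',(.533,-.015,.1),('side',))
E
```

```text
{'time': 4.9, 'tool_pos': [0.54, -0.0311, 0.1592], 'tool_rot': [3.1186, 0.0081, 1.5815], 'contact_force': [-0.5138, -0.1644, -0.1548], 'opening': 0.0598}
side [ 0.5259 -0.0169  0.0978  0.1106] f 0.029 near 0.4706 y@.533 -0.0162
  net side 0.9 [ 0.5354 -0.0141  0.0469]
```

apply_moves --motion '[{"offset": [0,0,-6],"rotation": [0,0,-0.03]},{"offset": [12,0,-4],"rotation": [0.01,0.004,-0.03]},{"offset": [18,-4,0],"rotation": [0.01,0.004,-0.03]},{"offset": [4,0,0],"rotation": [0,0,0]}]'

```text
time: 5.33
tool_pos: [0.5329, 0.0053, 0.1685]
tool_rot: [-3.14, -0.001, 1.675]
contact_force: [-0.4, 0.4, 0.3]
opening: 0.0595
```

```bash
python3 - <<'E'
from h import *
st()
look('d',(.533,-.015,.1),('side',))
plan((.533,.000,.162),1.68,1)
E
```

```text
{'time': 5.3333, 'tool_pos': [0.5329, 0.0053, 0.1685], 'tool_rot': [-3.1401, -0.0009, 1.6747], 'contact_force': [-0.3768, 0.3554, 0.2806], 'opening': 0.0595}
side [ 0.5261 -0.0171  0.0906  0.1095] f 0.037 near 0.4713 y@.533 -0.0164
  net side 0.72 [ 0.5346 -0.0187  0.0461]
rot/row [ 0.0003  0.0004 -0.0064]
[-4.2, -1.0, 6.6]
```

apply_moves --motion '[{"offset": [-5,-1,6],"rotation": [0,0,0]},{"offset": [0,0,3],"rotation": [0,0,0]},{"offset": [0,0,2],"rotation": [0,0,0]},{"offset": [-3,-3,2],"rotation": [0,0,0]},{"offset": [-5,-3,2],"rotation": [0,0,0]},{"offset": [-5,-3,2],"rotation": [0,0,0]}]'

```text
time: 5.93
tool_pos: [0.5338, -0.0174, 0.159]
tool_rot: [3.117, 0.007, 1.672]
contact_force: [3.9, 0.5, 12.6]
opening: 0.0595
```

```bash
python3 - <<'E'
from h import *
st()
look('e',(.533,-.022,.1),('side',))
E
```

```text
{'time': 5.9333, 'tool_pos': [0.5338, -0.0174, 0.159], 'tool_rot': [3.1169, 0.0069, 1.6719], 'contact_force': [3.8558, 0.5314, 12.5588], 'opening': 0.0595}
side [ 0.5276 -0.0246  0.0927  0.1086] f 0.038 near 0.4733 y@.533 -0.0241
  net side 0.84 [ 0.5363 -0.0249  0.0466]
  net side 0.6 [ 5.294e-01 -5.720e-02 -4.000e-04]
```

apply_moves --motion '[{"offset": [-5,-6,1.5],"rotation": [0.012,0.003,0]},{"offset": [-5,-7,1.5],"rotation": [0.012,0.003,0]},{"offset": [-5,-7,1.5],"rotation": [0.012,0.003,0]},{"offset": [-5,-7,1.5],"rotation": [0.012,0,0]}]'

```text
time: 6.37
tool_pos: [0.5176, -0.0444, 0.1586]
tool_rot: [3.139, 0.004, 1.667]
contact_force: [5.4, 0.1, 7.1]
opening: 0.0594
```

```bash
python3 - <<'E'
from h import *
st()
look('f',(.533,-.034,.1),('side',))
E
```

```text
{'time': 6.3667, 'tool_pos': [0.5176, -0.0444, 0.1586], 'tool_rot': [3.1392, 0.0043, 1.6671], 'contact_force': [5.4222, 0.1025, 7.1472], 'opening': 0.0594}
side [ 0.5282 -0.0369  0.0957  0.1086] f 0.028 near 0.4739 y@.533 -0.0364
  net side 0.88 [ 0.5364 -0.0329  0.0478]
```

apply_moves --motion '[{"offset": [0,0,-6],"rotation": [0,0,0]},{"offset": [10,6,-3],"rotation": [0,0,0]},{"offset": [14,10,0],"rotation": [0,0,0]},{"offset": [0,0,0],"rotation": [0,0,0]}]'

```text
time: 6.8
tool_pos: [0.5298, -0.0202, 0.1668]
tool_rot: [-3.138, 0.003, 1.66]
contact_force: [-0.8, 0.3, -0.5]
opening: 0.0595
```

```bash
python3 - <<'E'
from h import *
st()
look('g',(.533,-.036,.1),('side',))
plan((.535,-.019,.162),1.67,1)
E
```

```text
{'time': 6.8, 'tool_pos': [0.5298, -0.0202, 0.1668], 'tool_rot': [-3.138, 0.0031, 1.6603], 'contact_force': [-0.8072, 0.3384, -0.5266], 'opening': 0.0595}
side [ 0.5275 -0.037   0.0987  0.11  ] f 0.035 near 0.4725 y@.533 -0.0364
  net side 0.89 [ 0.5384 -0.035   0.0486]
rot/row [-0.0051  0.0037 -0.0089]
[1.9, 6.5, 4.4]
```

apply_moves --motion '[{"offset": [2,6,4.5],"rotation": [-0.005,0.003,0]},{"offset": [0,0,3],"rotation": [0,0,0]},{"offset": [0,0,1.5],"rotation": [0.004,0,0]},{"offset": [-4,0,1.3],"rotation": [0.004,0,0]},{"offset": [-6,0,1.3],"rotation": [0.004,0,0]},{"offset": [-6,0,1.3],"rotation": [0.004,0,0]},{"offset": [-6,0,1.3],"rotation": [0.004,0,0]},{"offset": [-6,0,1.3],"rotation": [0.004,0,0]},{"offset": [-6,0,1.3],"rotation": [0.004,0,0]},{"offset": [-6,0,1.3],"rotation": [0.004,0,0]}]'

```text
time: 7.73
tool_pos: [0.5406, -0.0621, 0.159]
tool_rot: [-3.122, 0.006, 1.662]
contact_force: [-2.4, -0.2, 11.4]
opening: 0.0598
```

```bash
python3 - <<'E'
from h import *
st()
look('i',(.533,-.058,.1),('side',))
E
```

```text
{'time': 7.7333, 'tool_pos': [0.5406, -0.0621, 0.159], 'tool_rot': [-3.1216, 0.0064, 1.6617], 'contact_force': [-2.3976, -0.1856, 11.4362], 'opening': 0.0598}
side [ 0.5307 -0.0597  0.0999  0.1101] f 0.032 near 0.4757 y@.533 -0.0595
  net side 0.69 [ 0.5373 -0.0604  0.0468]
```

apply_moves --motion '[{"offset": [-6,0,1.3],"rotation": [-0.002,0,0]},{"offset": [-6,0,1.4],"rotation": [-0.002,0,0]},{"offset": [-6,0,1.5],"rotation": [-0.002,0,0]},{"offset": [-5,0,1.5],"rotation": [0,0,0]},{"offset": [0,0,-1],"rotation": [0,0,0]},{"offset": [0,0,-6],"rotation": [0,0,0]},{"offset": [12,0,-3],"rotation": [-0.01,0,0]},{"offset": [17,-5,0],"rotation": [-0.01,0,0]},{"offset": [0,0,0],"rotation": [0,0,0]}]'

```text
time: 8.58
tool_pos: [0.5341, -0.0599, 0.1666]
tool_rot: [3.133, 0.009, 1.655]
contact_force: [-1.0, 0.6, -0.9]
opening: 0.0595
```

```bash
python3 - <<'E'
from h import *
st()
look('j',(.533,-.070,.1),('top','side'))
plan((.536,-.054,.162),1.67,1)
E
```

```text
{'time': 8.5833, 'tool_pos': [0.5341, -0.0599, 0.1666], 'tool_rot': [3.1327, 0.0088, 1.6554], 'contact_force': [-1.0232, 0.5567, -0.9193], 'opening': 0.0595}
top no fit
side [ 0.5322 -0.0735  0.1139  0.1094] f 0.035 near 0.4775 y@.533 -0.0734
  net side 0.9 [ 0.5389 -0.0722  0.0466]
rot/row [ 0.0104  0.0109 -0.0151]
[8.6, 0.8, 4.8]
```

View pics/jt.png

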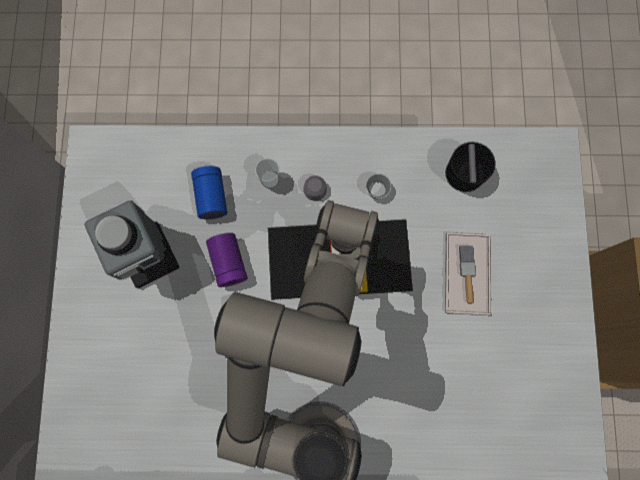

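apply_moves --motion '[{"offset": [6,1,5],"rotation": [0.008,0.008,-0.01]},{"offset": [0,0,3],"rotation": [0,0,0]},{"offset": [0,0,1.5],"rotation": [0.002,0,0]},{"offset": [-4,0,1.3],"rotation": [0.002,0,0]},{"offset": [-6,0,1.3],"rotation": [0.002,0,0]},{"offset": [-6,0,1.3],"rotation": [0.002,0,0]},{"offset": [-6,0,1.3],"rotation": [0.002,0,0]},{"offset": [-6,0,1.3],"rotation": [0.002,0,0]},{"offset": [-6,0,1.3],"rotation": [0.002,0,0]},{"offset": [-6,0,1.3],"rotation": [0.002,0,0]},{"offset": [-6,0,1.3],"rotation": [0.002,0,0]}]'

```text
time: 9.7
tool_pos: [0.5436, -0.107, 0.1584]
tool_rot: [-3.133, 0.01, 1.666]
contact_force: [-2.9, -0.5, 9.3]
opening: 0.06
```

```bash
python3 - <<'E'
from h import *
st()
look('k',(.535,-.097,.1),('side',))
E
```

```text
{'time': 9.7, 'tool_pos': [0.5436, -0.107, 0.1584], 'tool_rot': [-3.1331, 0.0101, 1.6661], 'contact_force': [-2.9223, -0.4912, 9.3426], 'opening': 0.06}
side [ 0.5354 -0.0984  0.1182  0.1088] f 0.032 near 0.481 y@.533 -0.0987
  net side 0.73 [ 0.5419 -0.0977  0.0448]
  net side 0.68 [ 5.317e-01 -5.470e-02  4.000e-04]
```

apply_moves --motion '[{"offset": [0,0,-1],"rotation": [0,0,0]},{"offset": [0,0,-6],"rotation": [0,0,0]},{"offset": [10,-2,-3],"rotation": [-0.004,0,0]},{"offset": [9,-1,0],"rotation": [-0.004,0,0]},{"offset": [0,0,0],"rotation": [0,0,0]}]'

```text
time: 10.22
tool_pos: [0.5386, -0.0887, 0.1682]
tool_rot: [-3.141, 0.01, 1.662]
contact_force: [0.1, 0.9, 0.5]
opening: 0.0597
```

```bash
python3 - <<'E'
from h import *
st()
look('l',(.54,-.098,.1),('side',))
plan((.541,-.087,.162),1.68,1)
E
```

```text
{'time': 10.2167, 'tool_pos': [0.5386, -0.0887, 0.1682], 'tool_rot': [-3.1409, 0.01, 1.6625], 'contact_force': [0.1128, 0.9365, 0.4737], 'opening': 0.0597}
side [ 0.5356 -0.0997  0.1112  0.1082] f 0.036 near 0.4815 y@.533 -0.1
  net side 0.69 [ 0.5449 -0.0963  0.0475]
rot/row [-0.0007  0.0107 -0.0172]
[2.5, 2.2, 6.1]
```

apply_moves --motion '[{"offset": [2.5,2,6],"rotation": [0,0.01,-0.015]},{"offset": [0,0,3],"rotation": [0,0,0]},{"offset": [0,0,1.5],"rotation": [0.002,0,0]},{"offset": [-4,0,1.3],"rotation": [0.002,0,0]},{"offset": [-6,0,1.3],"rotation": [0.002,0,0]},{"offset": [-6,0,1.3],"rotation": [0.002,0,0]},{"offset": [-6,0,1.3],"rotation": [0.002,0,0]},{"offset": [-5,0,1.3],"rotation": [0.002,0,0]},{"offset": [0,0,1],"rotation": [0,0,0]}]'

```text
time: 11.07
tool_pos: [0.5453, -0.117, 0.1586]
tool_rot: [-3.135, 0.007, 1.682]
contact_force: [-3.8, -0.6, 10.5]
opening: 0.0598
```

```bash
python3 - <<'E'
from h import *
st()
look('m',(.541,-.112,.1),('side',))
a=cv2.imread('pics/ms.png')[160:280,270:420]; cv2.imwrite('pics/msc.png',cv2.resize(a,None,fx=5,fy=5,interpolation=2))
E
```

```text
{'time': 11.0667, 'tool_pos': [0.5453, -0.117, 0.1586], 'tool_rot': [-3.1346, 0.0072, 1.6818], 'contact_force': [-3.8425, -0.5583, 10.5243], 'opening': 0.0598}
side [ 0.5369 -0.114   0.1077  0.1091] f 0.037 near 0.4824 y@.533 -0.1144
  net side 0.88 [ 0.5441 -0.1146  0.0464]
```

View pics/msc.png

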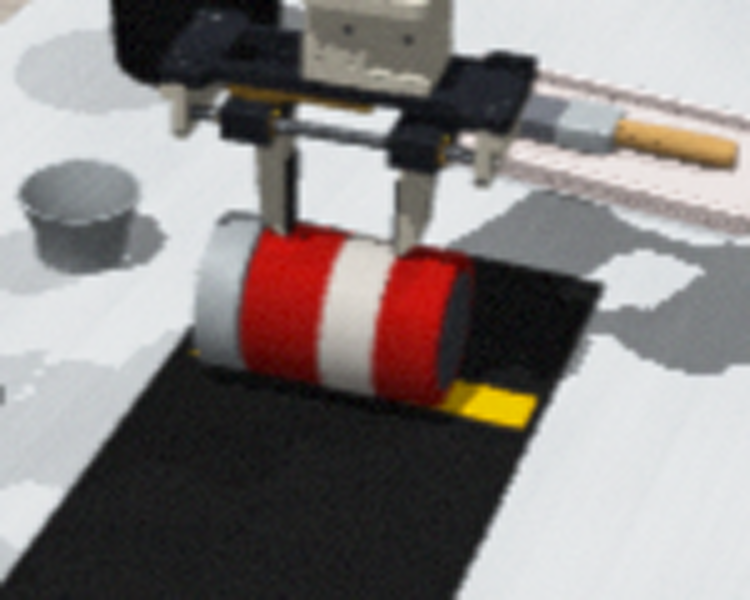

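apply_moves --motion '[{"offset": [-3.5,0,1.3],"rotation": [0,0,0]},{"offset": [-2,0,1.2],"rotation": [0,0,0]},{"offset": [0,0,0.3],"rotation": [0,0,0]},{"offset": [0,0,-1],"rotation": [0,0,0]},{"offset": [0,0,-5],"rotation": [0,0,0]},{"offset": [0,0,-20],"rotation": [0,0,0]},{"offset": [0,0,-25],"rotation": [0,0,0]},{"offset": [0,0,-25],"rotation": [0,0,0]},{"offset": [0,0,-20],"rotation": [0,0,0]}]'

```text
time: 11.92
tool_pos: [0.5441, -0.1226, 0.2517]
tool_rot: [-3.123, 0.002, 1.681]
contact_force: [0.9, -0.1, -0.9]
opening: 0.0596
```

```bash
python3 - <<'E'
from h import *
st()
look('n',(.541,-.116,.1),('side',))
plan((.36,-.44,.3),.6,11)
E
```

```text
{'time': 11.9167, 'tool_pos': [0.5441, -0.1226, 0.2517], 'tool_rot': [-3.1227, 0.0025, 1.6808], 'contact_force': [0.8805, -0.1056, -0.8591], 'opening': 0.0596}
side [ 0.5378 -0.1178  0.1031  0.1085] f 0.028 near 0.4835 y@.533 -0.1183
  net side 0.8 [ 0.5464 -0.1187  0.0466]
rot/row [-0.0008  0.0011  0.0983]
[-26.8, -20.0, -3.8]
[-28.6, -17.2, -3.8]
[-30.2, -14.3, -3.9]
[-31.4, -11.3, -3.9]
[-32.4, -8.2, -4.0]
[-33.0, -5.0, -4.0]
[-33.4, -1.7, -4.1]
[-33.4, 1.6, -4.1]
[-33.0, 4.9, -4.1]
[-32.4, 8.1, -4.2]
[-31.4, 11.2, -4.2]
```

apply_moves --motion '[{"offset": [-27,-20,-4],"rotation": [0,0,0.098]},{"offset": [-29,-17,-4],"rotation": [0,0,0.098]},{"offset": [-30,-14,-4],"rotation": [0,0,0.098]},{"offset": [-31,-11,-4],"rotation": [0,0,0.098]},{"offset": [-32,-8,-4],"rotation": [0,0,0.098]},{"offset": [-33,-5,-4],"rotation": [0,0,0.098]},{"offset": [-33,-2,-4],"rotation": [0,0,0.098]},{"offset": [-33,2,-4],"rotation": [0,0,0.098]},{"offset": [-33,5,-4],"rotation": [0,0,0.098]},{"offset": [-32,8,-4],"rotation": [0,0,0.098]},{"offset": [-31,11,-4],"rotation": [0,0,0.098]},{"offset": [0,0,0],"rotation": [0,0,0]}]'

```text
time: 13.02
tool_pos: [0.3484, -0.4451, 0.2907]
tool_rot: [-3.125, 0.017, 0.557]
contact_force: [-1.0, -0.4, -0.7]
opening: 0.0597
```

```bash
python3 - <<'E'
from h import *
st()
look('o',(.541,-.116,.1))
a=cv2.imread('pics/ot.png')[205:315,260:440]; cv2.imwrite('pics/otc.png',cv2.resize(a,None,fx=4,fy=4,interpolation=2))
E
```

```text
{'time': 13.0167, 'tool_pos': [0.3484, -0.4451, 0.2907], 'tool_rot': [-3.1248, 0.0167, 0.557], 'contact_force': [-1.0161, -0.3737, -0.7048], 'opening': 0.0597}
top [ 0.534  -0.1165  0.1085  0.1096] f 0.032 near 0.4792 y@.533 -0.1166
  net top 0.86 [ 0.549  -0.1171  0.0474]
side [ 0.5377 -0.1176  0.0902  0.1077] f 0.028 near 0.4839 y@.533 -0.1181
  net side 0.93 [ 0.5468 -0.1185  0.046 ]
```

View pics/otc.png

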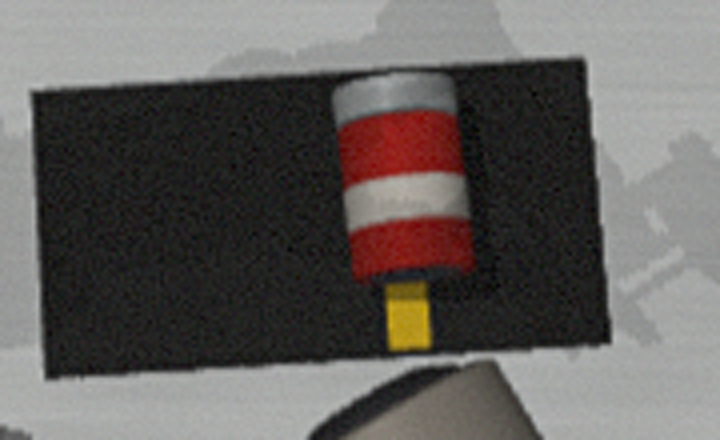

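View pics/ot.png

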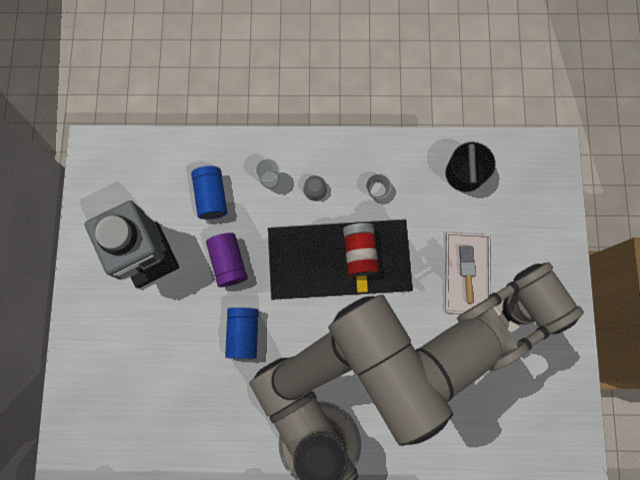

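```bash
python3 - <<'E'
from h import *
d=read_camera('side'); save(d,'p.png')
hsv=cv2.cvtColor(d['img'],cv2.COLOR_RGB2HSV)
m=cv2.inRange(hsv,(18,120,60),(36,255,255)); m[:190]=0;m[265:]=0;m[:,:290]=0;m[:,390:]=0
n,l,s,c=cv2.connectedComponentsWithStats(m)
for i in range(1,n):
    v,u=np.nonzero(l==i); P=np.array([toplane(d,(a,b),.003)[:2] for a,b in zip(u,v)])
    print(s[i],P.min(0),P.max(0))
a=d['img'][190:260,290:390,::-1]; cv2.imwrite('pics/pc.png',cv2.resize(a,None,fx=7,fy=7,interpolation=2))
st()
E
```

```text
[308 230   3   2   4] [ 0.62717892 -0.09928753] [ 0.63250098 -0.09344585]
[338 237   2   1   2] [ 0.53604326 -0.10320107] [ 0.53864492 -0.101978  ]
[356 236  22  10 137] [ 0.43006828 -0.14257748] [ 0.4846456  -0.10335578]
[343 238   2   1   2] [ 0.52112782 -0.10479115] [ 0.52372119 -0.10357194]
[347 239   1   1   1] [ 0.51147619 -0.10394049] [ 0.51147619 -0.10394049]
[352 240   2   1   2] [ 0.49415354 -0.10672993] [ 0.49673052 -0.10551834]
{'time': 13.2667, 'tool_pos': [0.352, -0.4395, 0.2907], 'tool_rot': [-3.1224, 0.0142, 0.5687], 'contact_force': [0.4702, 0.5924, 0.079], 'opening': 0.0599}
```

View pics/pc.png

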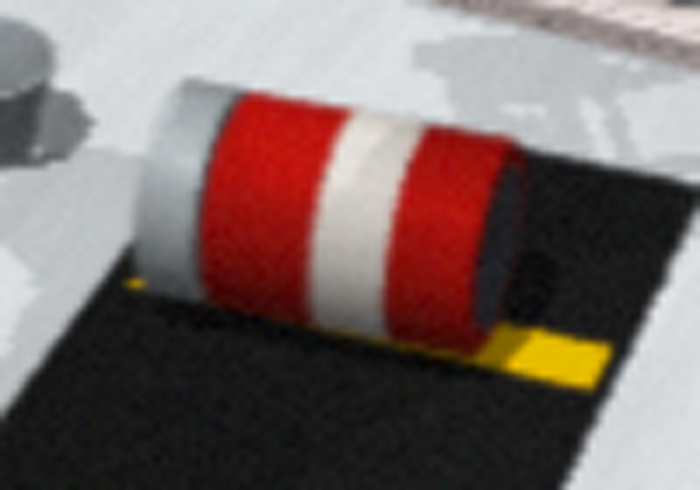

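```bash
python3 -c "
from cell import hand_in
print(hand_in())"
```

```text
the job is handed in; nothing more can be done
None
```

I rolled the red canister onto the yellow stripe in five strokes, with the open fingertips pressing on top at roughly 10 N. I then lifted clear and handed the job in at 13.3 s. It lies centred across the stripe's width, but not along its length.

- **Across the stripe:** in the top camera the canister's axis is at y ≈ -0.117, against about -0.115 to -0.117 for the stripe there. The side camera reads about 1 mm further, at -0.118.
- **Angle:** the canister is about 1–2° off the stripe, the same as at the start.
- **Along the stripe:** it sits about 17 mm off-centre, towards the far end. About 10 mm of yellow shows past the lid and about 45 mm past the near end. In the top picture the lid hides the far strip; only the side camera shows it.

**What did not work:** I tried to correct the angle and the lengthwise offset by twisting and by pulling lightly along the axis while rolling. Both only made the fingertips slip on the canister.

The last pictures show nothing else moved and the gripper clear of everything.

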